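# Tighten the rod clamp of a microscope accessory stand

### The arm

A 7-joint arm with a two-finger parallel gripper is mounted at the origin on the work surface. World frame = base frame: x ahead of the robot, y to its left, z up, the work surface at z = 0. Lengths are in m, angles in degrees, forces in N, time in s.
With the tool pointing down it reaches from about 0.425 to 0.875 m from the base axis. Payload 4.7 kg.
Tool frame: the origin (TCP) lies at the very end of the fingers, on their centre line; the grasp point (between the pads) lies behind it (env.pinch_z is the z of the grasp point in the tool frame, in m); z points along the fingers, y is the direction in which the jaws open and shut (so a half turn about z gives the same grasp; the last joint's range is limited). The gripper opens to 87 mm and grips with 3 to 60 N. Pads are 19 mm wide; open, the fingers measure 117 mm over their backs; the gripper's body (75 mm by 190 mm) begins 51 mm behind the grasp point.
Start: joints at [-70.525, 18.392, -4.016, 83.108, 1.295, 78.541, -3.26], TCP at [0.208, 0.616, 0.223] pointing down, gripper open.
Joint ranges: [-163.93, 163.93], [-17.29, 119.83], [-79.2, 71.16], [3.27, 140.29], [-89.18, 269.18], [5.43, 117.66], [-154.24, 154.24]. Speed limits (degrees/s): [147.25, 147.25, 180, 180, 180, 180, 180].

### API

Orientations are given as [roll, pitch, yaw] about the fixed x, y, z axes, in that order (R = Rz(yaw) Ry(pitch) Rx(roll)).
In Python, from cell import readout, read_camera, env gives the robot as it stands. The module is installed in compiled form; this text tells all that it offers.
- The arm moves only by the tool servo_tool, never from a script. Its argument "plan" is a list that holds one entry, the list of rows, each a list of 5 numbers: the finger opening in m, from 0 to 0.087, then the shift along the tool's x, y, z in m, then the turn about the tool's z in rad. In form: [[[jaw, x, y, z, yaw], ...]]. A call has 1 to 12 rows; each row is the pose to reach, as a shift and turn from the pose measured when the call began, along the tool's axes at that moment; what a row does not reach only later rows make up. A row lasts 1/12 s, in which the tool goes at most 41.7 mm and 7.16 degrees, less where a joint would pass 70% of its speed; a pose out of reach is approached as far as the arm can. A call with a gripper value outside its range is refused whole. The fingers move at their own pace and stop on an object; "force" is the grip in N (left out, the last holds). Time passes only in rows, so rows that repeat a pose let the fingers close. It gives the time, the measured TCP pose, the force and the opening at its end, in the units of the state.
- readout.get_obs(): the state, without advancing time (a new reading comes with each control period).
- read_camera(name): name is "scene" or "top" or "wrist"; returns a dict with "image" (384x512x3 uint8, red, green, blue), "range_z" (384x512 float32, m along the optical axis (not along the pixel's ray), 0 where there is no reading), "mtx" (3x3 intrinsics, pixels), "camera_from_world" (4x4, takes a point from world to camera coordinates). Camera axes: x right, y up, looking along -z (the intrinsics and any distortion apply to the point x, -y, -z); pixel columns grow to the right and rows downward; lengths in m; the calibration is good to about 2 mm. A picture is of the moment at which its call begins.
- env.sign_off(): hands the job in, once; it reports no verdict.
The state is a dict: "time_s": time; "qpos": joint angles; "joint_velocities": joint speeds; "effort": joint torques, N m; "tool_pos": TCP position; "tool_rot": TCP orientation; "force": force on the tool from outside, world axes, zero at the start; "wrist_torque": the same for the moment, N m; "grip_width": finger opening in m.
Only numpy, scipy, OpenCV 4.12 (cv2) and the standard library are available. Lean on these libraries where they do the work, as an engineer would, in place of code of your own. Each camera call takes 0.05 s, during which the arm holds its last target. There are 200 camera calls.

### The job

Take the thicker of the two T-handled hex keys out of the holder, push it gently down until it is fully home in the socket of the clamp's cap screw, and only then turn the screw clockwise until it just comes up tight. Stop there: do not over-tighten it, and do not push the clamp round on its post. Leave the key standing home in the screw, let go of it, and leave the other things alone.

Things in the scene. Friction and masses are not known exactly. Their poses are not given: they have to be found in the camera images.
- key_grip (a point): The thicker T-handled hex key, standing upright in one of the holder's two holes, about 160 g. Point: centre of its black T-bar, 85 mm long (along x), 14 mm wide (y), 16 mm high; grip across the bar. z is up along the shaft. The shaft is a steel hexagon, 14 mm across flats; two of its six corners point along the bar.
- key_tip (a point): Centre of the flat lower end of the same key, 95 mm straight below the T-bar's centre; the last 6 mm of the shaft taper to 10 mm across flats, so that this nose enters the socket 4 to 6 mm at any angle and the rest only where the flats line up. Same axes. At the start the tip sits 35 mm deep in the loose (18.5 mm) holder hole.
- screw_mouth (a point): Centre of the mouth of the hexagonal socket in the steel cap screw that stands upright in the grey rod clamp, 114 mm above the bench. Head 24 mm across, 16 mm high; socket 15 mm across flats, 14 mm deep. Axes are the clamp's: x along its rod to the magnifier, z up, post 45 mm along +y. The clamp swivels stiffly on its post (0.24 N m): a hard push sideways twists it round.
- screw (a joint): Turn of the screw in rad, clockwise seen from above: starts between 0 and 0.35, comes up hard (tight) at 1.0, turns with 0.06 N m, stays where left; over 0.15 N m at the stop is over-tight (key and socket give). The hexagon may stand at any angle at the start, told by no reading: look or feel for it. The key drops in within some 7 degrees of it and has about 8 degrees of play either way.
- holder: Aluminium block 50 x 140 x 45 mm with two holes 45 mm either side of its centre along y; the two keys stand in it, in either order. Origin at the centre of its underside.
- small_key_grip (a point): Centre of the T-bar (65 x 14 x 16 mm) of the other, thinner key (10 mm across flats, as tall), standing in the holder's other hole, too small for this screw: leave it where it is.
- dish_center (a point): Glass dish, 90 mm wide and 18 mm high, on the bench; its centre. Bystander.
- jar_center (a point): Small closed jar, 48 mm wide and 55 mm high, on the bench; its centre. Bystander.
- lens_center (a point): Centre of the magnifier, a black ring 72 mm across with a lens, at the end of the clamp's rod, 172 mm from the post. Bystander, part of the clamp.
Not all that is in view belongs to the job. What is shaped like the part that bears key_grip but yellow is not meant.

How it is judged:
By the outcome, as a careful person would: the job done as asked, in the order asked, and still so for the second after the job is handed in, with the robot touching nothing.
It also fails if it takes over 72 s, if anything falls off the work surface, if the arm or the gripper's body presses on something with over 40 N, if the wrist force passes 120 N, or if a joint passes its speed limit or range.

## Working session

There is one attempt and no reset: what is moved stays moved. The work goes in short steps, Python scripts to look and compute and a tool call to move; the robot and the scene stay as the last step left them, time stands still between calls to the robot, and variables do not carry over. Pictures are saved under pics/ and viewed, about 8 in all and at most 12, crops included, and the job is handed in when it is done.

Besides the shell and the picture viewer there is one more tool, called after "Emit:" as a command line: name --argument value ..., lists and objects as JSON in quotes. servo_tool: Moves the arm, as the interface text tells. Its arguments: {"type":"object","properties":{"plan":{"type":"array"},"force":{"type":"number"}},"required":["plan"]}

```bash
mkdir -p pics; cat > h.py <<'E'
import numpy as np, cv2
from cell import readout, read_camera, env
def cam(n):
    c=read_camera(n); M=c["camera_from_world"]; K=c["mtx"]; z=c["range_z"]
    v,u=np.mgrid[:384,:512]
    x=(u-K[0,2])/K[0,0]*z; y=(v-K[1,2])/K[1,1]*z
    P=np.stack([x,-y,-z],-1); W=(P-M[:3,3])@M[:3,:3]
    W[z==0]=np.nan
    return c["image"],W,c
def proj(c,p):
    q=c["camera_from_world"]@np.r_[p,1]; K=c["mtx"]
    return K[0,0]*q[0]/-q[2]+K[0,2], K[1,2]-K[1,1]*q[1]/-q[2]
def save(n,im): cv2.imwrite(n,np.ascontiguousarray(im[...,::-1]))
E
python3 - <<'E'
from h import *
a,W,_=cam("scene");b,W2,_=cam("top")
save("pics/a.png",cv2.resize(a,(800,600)));save("pics/b.png",cv2.resize(b,(800,600)))
np.savez("s0.npz",a=a,W=W,b=b,W2=W2)
o=readout.get_obs();print(o,env.pinch_z)
E
```

```text
{'time_s': 0.1, 'qpos': array([-70.52465831,  18.43543245,  -4.01602495,  83.1686974 ,
         1.29588785,  78.54386616,  -3.26035532]), 'joint_velocities': array([-0.08803608, -0.14013447, -0.04194187, -0.20618865,  0.0306305 ,
       -0.03448938, -0.07431634]), 'effort': array([ 5.96049631e-05, -4.92575169e+01, -4.05568583e-01, -3.13400745e+01,
       -6.42171619e-02,  3.93528782e-02,  6.03966669e-05]), 'tool_pos': array([0.20793034, 0.61529462, 0.22155708]), 'tool_rot': array([-1.79897294e+02,  6.37800019e-03,  1.61334566e+02]), 'force': array([-0.10169713,  0.40836736, -0.68543735]), 'wrist_torque': array([-0.01279527, -0.02822001, -0.05993437]), 'grip_width': 0.08700329263220123} -0.0187
```

View pics/a.png

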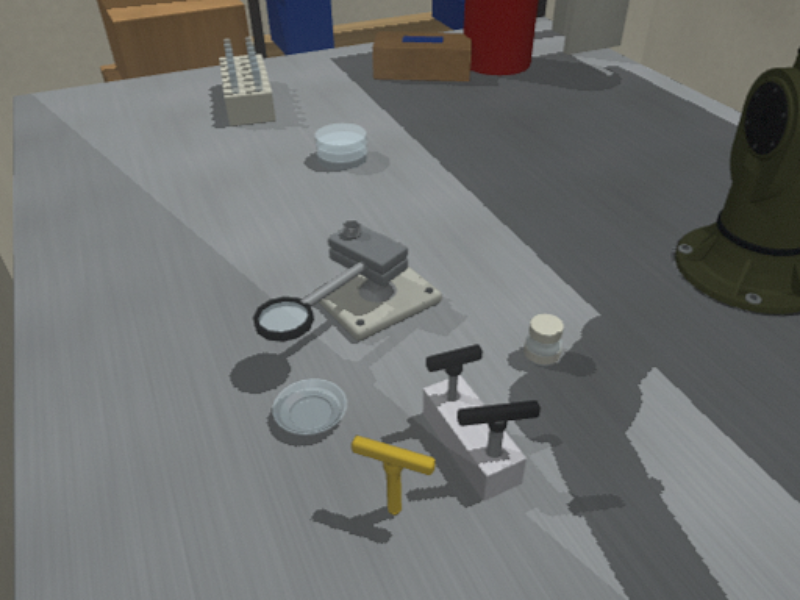

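View pics/b.png

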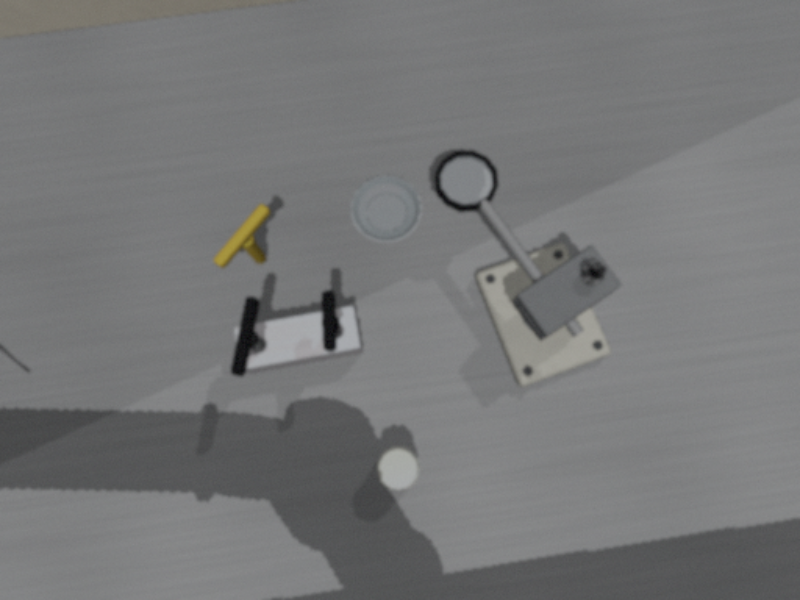

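The scene view shows three T-handles: a long black bar at (498,413), a short black bar at (454,358) and a yellow decoy at (393,455). The long black one is the thick key. In the top view it is at (246,336). The screw head is at (593,268) in the top view, at the end of the grey clamp.

```bash
python3 - <<'E'
from h import *
d=np.load("s0.npz");s=.64
def box(W,im,u0,u1,v0,v1,f,n):
    w=W[int(v0*s):int(v1*s),int(u0*s):int(u1*s)].reshape(-1,3); c=im[int(v0*s):int(v1*s),int(u0*s):int(u1*s)].reshape(-1,3).astype(int)
    m=f(w,c)&~np.isnan(w[:,0]); p=w[m]
    if len(p)<5: print(n,len(p));return
    r=cv2.minAreaRect(p[:,:2].astype(np.float32)); print(n,len(p),p.mean(0).round(4),np.percentile(p[:,2],[2,50,98]).round(4),"rect",np.round(r[0],4),np.round(r[1],4),round(r[2],1), "box",cv2.boxPoints(r).round(3).tolist())
dark=lambda w,c:c.max(1)<60
for W,im,t in((d["W2"],d["b"],"top"),):
    print(np.nanpercentile(W[...,2],[1,50,99]))
    box(W,im,225,275,285,390,lambda w,c:(w[:,2]>.095),t+" key")
    box(W,im,312,350,280,360,lambda w,c:(w[:,2]>.095),t+" small")
    box(W,im,220,370,285,380,lambda w,c:(w[:,2]>.035)&(w[:,2]<.055),t+" holder")
    box(W,im,500,640,230,350,lambda w,c:(w[:,2]>.08)&(w[:,2]<.107),t+" clamp")
    box(W,im,560,640,230,300,lambda w,c:(w[:,2]>.108),t+" screw")
    box(W,im,430,500,145,215,lambda w,c:(w[:,2]>.03),t+" lens")
box(d["W"],d["a"],440,550,395,440,lambda w,c:w[:,2]>.095,"scene key")
box(d["W"],d["a"],320,380,210,245,lambda w,c:w[:,2]>.107,"scene screw")
E
```

```text
[-0.16341431  0.00106571  0.09941358]
top key 509 [0.5656 0.1656 0.1116] [0.0979 0.1129 0.1159] rect [0.5668 0.1658] [0.0171 0.0846] 73.9 box [[0.5239999890327454, 0.16899999976158142], [0.6050000190734863, 0.1459999978542328], [0.6100000143051147, 0.16200000047683716], [0.5289999842643738, 0.1860000044107437]]
top small 356 [0.5696 0.0764 0.112 ] [0.0976 0.1129 0.1156] rect [0.5704 0.0767] [0.0184 0.0646] 82.2 box [[0.5370000004768372, 0.07199999690055847], [0.6010000109672546, 0.06300000101327896], [0.6039999723434448, 0.08100000023841858], [0.5400000214576721, 0.09000000357627869]]
top holder 1627 [0.5672 0.1179 0.0456] [0.039  0.0459 0.0485] rect [0.5691 0.1219] [0.0508 0.14  ] 2.3 box [[0.5410000085830688, 0.19099999964237213], [0.546999990940094, 0.050999999046325684], [0.597000002861023, 0.05299999937415123], [0.5920000076293945, 0.19300000369548798]]
top clamp 2232 [ 0.5719 -0.1763  0.0965] [0.0833 0.0986 0.102 ] rect [ 0.593  -0.1742] [0.1434 0.104 ] 24.8 box [[0.5059999823570251, -0.15700000524520874], [0.550000011920929, -0.25200000405311584], [0.6800000071525574, -0.19099
[... 480 characters left out ...]
125], [0.7450000047683716, -0.14100000262260437], [0.7590000033378601, -0.07000000029802322], [0.6840000152587891, -0.05400000140070915]]
scene key 622 [0.5673 0.1706 0.1105] [0.0975 0.1128 0.116 ] rect [0.5659 0.1693] [0.0168 0.0841] 72.8 box [[0.5230000019073486, 0.17399999499320984], [0.6039999723434448, 0.14900000393390656], [0.609000027179718, 0.16500000655651093], [0.527999997138977, 0.1899999976158142]]
scene screw 86 [ 0.5799 -0.2101  0.1134] [0.1074 0.1142 0.1172] rect [ 0.5792 -0.2126] [0.0255 0.0224] 65.9 box [[0.5640000104904175, -0.2199999988079071], [0.5839999914169312, -0.2290000021457672], [0.5950000286102295, -0.20600000023841858], [0.5740000009536743, -0.19599999487400055]]
```

```bash
cat >> h.py <<'E'
from scipy.spatial.transform import Rotation as Ro
def go(x,y,z,yaw,o=None):
    o=o or readout.get_obs(); R=Ro.from_euler('xyz',o["tool_rot"],degrees=True)
    d=R.inv().apply(np.array([x,y,z])-o["tool_pos"]); dy=(yaw-o["tool_rot"][2]+180)%360-180
    print("shift",d.round(4),"turn",round(-np.radians(dy),4)); return d
def st():
    o=readout.get_obs(); print("t",round(o["time_s"],2),"p",o["tool_pos"].round(4),"r",o["tool_rot"].round(2),"q",o["qpos"].round(1),"F",o["force"].round(2),"M",o["wrist_torque"].round(3),"w",round(o["grip_width"],4)); return o
E
python3 -c "
from h import *
go(.567,.167,.19,163.5)"
```

```text
shift [-0.4837 -0.3097  0.0322] turn -0.0378
```

Emit:
servo_tool --plan '[[[0.06, -0.04, -0.026, 0.0, 0], [0.06, -0.08, -0.051, 0.0, 0], [0.06, -0.12, -0.077, 0.0, 0], [0.06, -0.16, -0.102, 0.0, 0], [0.06, -0.2, -0.128, 0.0, 0], [0.06, -0.23, -0.147, 0.0, 0], [0.06, -0.26, -0.167, 0.0, 0], [0.06, -0.29, -0.186, 0.0, 0], [0.06, -0.32, -0.205, 0.0, 0], [0.06, -0.35, -0.224, 0.0, 0], [0.06, -0.38, -0.243, 0.0, 0], [0.06, -0.41, -0.262, 0.0, -0.038]]]'

```text
time_s: 1.1
tool_pos: [0.5133, 0.2337, 0.2218]
tool_rot: [-179.9, -0.0, 163.5]
force: [0.5, -0.1, 0.2]
grip_width: 0.0598
```

```bash
python3 -c "
from h import *
st();go(.567,.167,.19,163.5)"
```

```text
t 1.1 p [0.5133 0.2337 0.2218] r [-1.7988e+02 -1.0000e-02  1.6348e+02] q [-40.4   7.9  14.6  96.2  -2.   76.3  48. ] F [ 0.47 -0.07  0.15] M [ 0.035 -0.008  0.002] w 0.0598
shift [-0.0704 -0.0486  0.0319] turn -0.0004
```

Emit:
servo_tool --plan '[[[0.06, -0.03, -0.02, 0.01, 0], [0.06, -0.055, -0.038, 0.02, 0], [0.06, -0.0704, -0.0486, 0.03, 0], [0.06, -0.0704, -0.0486, 0.032, 0], [0.06, -0.0704, -0.0486, 0.032, 0]]]'

```text
time_s: 1.52
tool_pos: [0.5666, 0.1656, 0.1884]
tool_rot: [-179.8, -0.1, 163.3]
force: [0.3, 1.3, -0.6]
grip_width: 0.0601
```

```bash
python3 - <<'E'
from h import *
st()
im,W,c=cam("wrist"); save("pics/c.png",cv2.resize(im,(800,600)))
print([np.round(proj(c,p),0) for p in [(.567,.167,.113),(.57,.077,.113)]])
m=(W[...,2]>.106)&(W[...,2]<.125)
n,l,s,_=cv2.connectedComponentsWithStats(m.astype(np.uint8))
for i in range(1,n):
    if s[i,4]>200:
        p=W[l==i]; r=cv2.minAreaRect(p[:,:2].astype(np.float32)); print(s[i],p.mean(0).round(4),np.round(r[0],4),np.round(r[1],4),r[2], np.percentile(p[:,2],[5,50,95]).round(4))
E
```

```text
t 1.52 p [0.5666 0.1656 0.1884] r [-1.7978e+02 -1.4000e-01  1.6331e+02] q [-34.5  12.5  18.   95.1  -3.9  73.3  57.6] F [ 0.28  1.28 -0.59] M [ 0.025  0.077 -0.024] w 0.0601
[array([256., 201.]), array([144., 237.])]
[ 247  139   20  110 2031] [0.5614 0.1689 0.1124] [0.5641 0.1681] [0.014 0.084] 73.05081176757812 [0.1098 0.1127 0.1139]
[ 127  191   35   74 1304] [0.5615 0.0803 0.1119] [0.5647 0.079 ] [0.0139 0.0582] 84.3476333618164 [0.1078 0.1125 0.1139]
```

View pics/c.png

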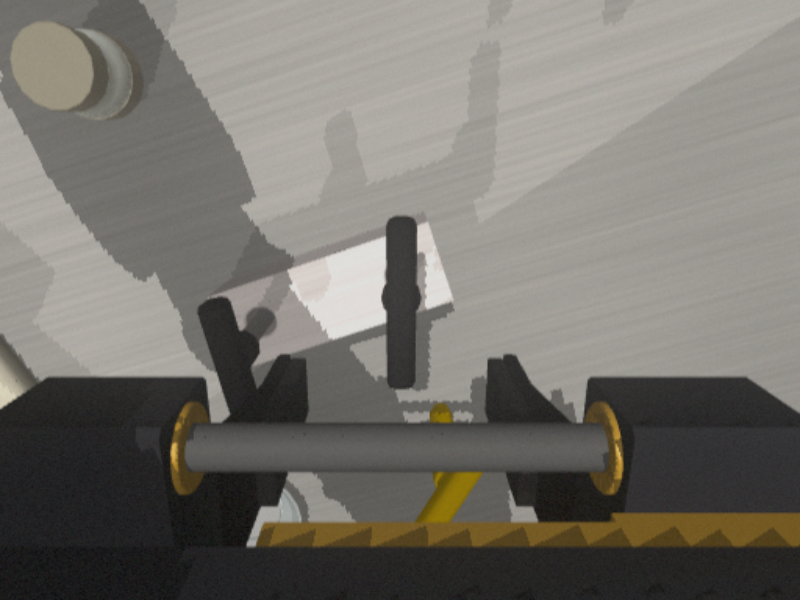

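The wrist view shows the long bar upright at (400,300) with the jaws straddling it, and a wider collar just under the bar. I'll hold the bar only, with the fingertips kept above the collar.

Emit:
servo_tool --plan '[[[0.04, 0.001, 0.001, 0.03, 0], [0.04, 0.001, 0.001, 0.06, 0], [0.04, 0.001, 0.001, 0.08, 0], [0.04, 0.001, 0.001, 0.089, 0], [0.04, 0.001, 0.001, 0.089, 0], [0.0, 0.001, 0.001, 0.089, 0], [0.0, 0.001, 0.001, 0.089, 0], [0.0, 0.001, 0.001, 0.089, 0], [0.0, 0.001, 0.001, 0.089, 0], [0.0, 0.001, 0.001, 0.089, 0]]]' --force 30

```text
time_s: 2.4
tool_pos: [0.566, 0.1687, 0.1012]
tool_rot: [-179.9, -0.0, 163.5]
force: [-0.2, -0.3, -0.0]
grip_width: 0.0147
```

```bash
python3 -c "
from h import *
st()"
```

```text
t 2.4 p [0.566  0.1687 0.1012] r [-1.7992e+02 -4.0000e-02  1.6347e+02] q [-34.1  16.6  17.5 100.7  -5.4  63.6  58.6] F [-0.25 -0.26 -0.05] M [-0.039  0.015  0.046] w 0.0147
```

Emit:
servo_tool --plan '[[[0.0, 0, 0, -0.01, 0], [0.0, 0, 0, -0.03, 0], [0.0, 0, 0, -0.05, 0], [0.0, 0, 0, -0.08, 0], [0.0, 0, 0, -0.11, 0], [0.0, 0, 0, -0.14, 0], [0.0, 0, 0, -0.15, 0], [0.0, 0, 0, -0.15, 0]]]'

```text
time_s: 3.07
tool_pos: [0.5679, 0.1692, 0.2551]
tool_rot: [179.8, 0.3, 163.4]
force: [0.9, -0.0, -2.7]
grip_width: 0.0138
```

```bash
python3 - <<'E'
from h import *
st();go(.58,-.211,.25,163.5)
a,W,c=cam("scene")
m=(a.max(2)<70)&(W[...,2]>.2)&(abs(W[...,1]-.168)<.1)
save("pics/d.png",cv2.resize(a[120:330,150:430],(800,600)))
E
```

```text
t 3.07 p [0.5679 0.1692 0.2551] r [179.83   0.25 163.45] q [-35.   10.4  18.2  89.9  -3.3  80.   57. ] F [ 0.94 -0.05 -2.67] M [ 0.027 -0.05  -0.021] w 0.0138
shift [-0.1199 -0.361   0.0046] turn -0.0009
```

View pics/d.png

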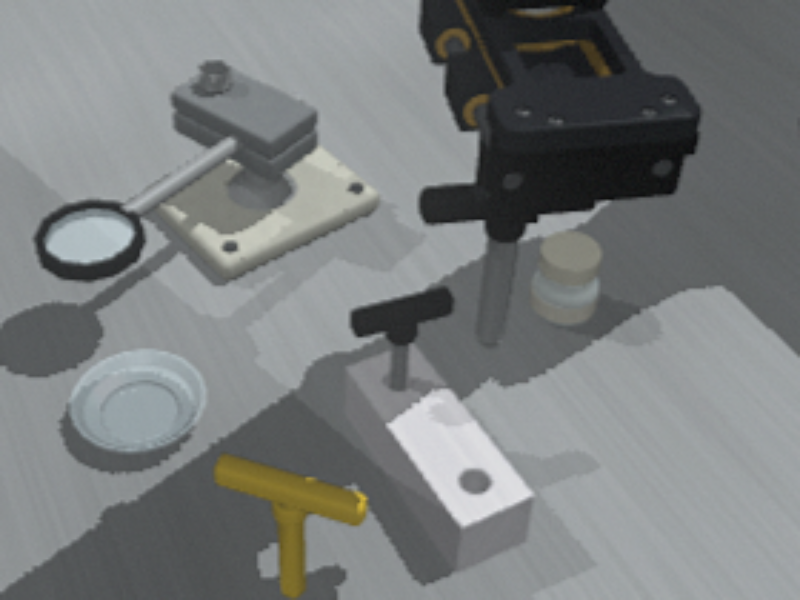

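The key hangs clear at crop (495,290), the thin key is still in its hole and the holder's near hole is empty. Next I move toward the screw.

Emit:
servo_tool --plan '[[[0.0, -0.008, -0.024, 0, 0], [0.0, -0.018, -0.054, 0, 0], [0.0, -0.028, -0.084, 0, 0], [0.0, -0.038, -0.114, 0, 0], [0.0, -0.048, -0.144, 0, 0], [0.0, -0.058, -0.174, 0, 0], [0.0, -0.068, -0.204, 0, 0], [0.0, -0.078, -0.234, 0, 0], [0.0, -0.088, -0.264, 0, 0], [0.0, -0.098, -0.294, 0, 0], [0.0, -0.105, -0.316, 0, 0], [0.0, -0.105, -0.316, 0, 0]]]'

```text
time_s: 4.12
tool_pos: [0.5745, -0.1713, 0.2499]
tool_rot: [-179.7, -0.1, 162.9]
force: [-0.2, -1.2, -0.3]
grip_width: 0.014
```

```bash
python3 - <<'E'
from h import *
st();go(.58,-.211,.25,163.5)
im,W,c=cam("wrist"); save("pics/e.png",cv2.resize(im,(800,600)))
M=c["camera_from_world"]; print("cam",(-M[:3,:3].T@M[:3,3]).round(3),M[:3,:3].round(2).tolist(),proj(c,(.58,-.211,.114)))
m=(W[...,2]>.106)&(W[...,2]<.125); v,u=np.nonzero(m); print(len(u),u.mean(),v.mean(),W[m].mean(0))
E
```

```text
t 4.12 p [ 0.5745 -0.1713  0.2499] r [-1.7972e+02 -1.2000e-01  1.6291e+02] q [-13.   12.5  31.7  89.4  -6.4  80.1  92.2] F [-0.17 -1.24 -0.26] M [-0.069  0.013  0.05 ] w 0.014
shift [-0.0169 -0.0363 -0.    ] turn -0.0104
cam [ 0.5   -0.148  0.412] [[0.29, 0.96, -0.0], [-0.92, 0.28, -0.28], [-0.27, 0.09, 0.96]] (np.float64(214.83508728949147), np.float64(197.85291272825395))
394 214.5 195.7766497461929 [ 0.57831694 -0.210872    0.11299012]
```

View pics/e.png

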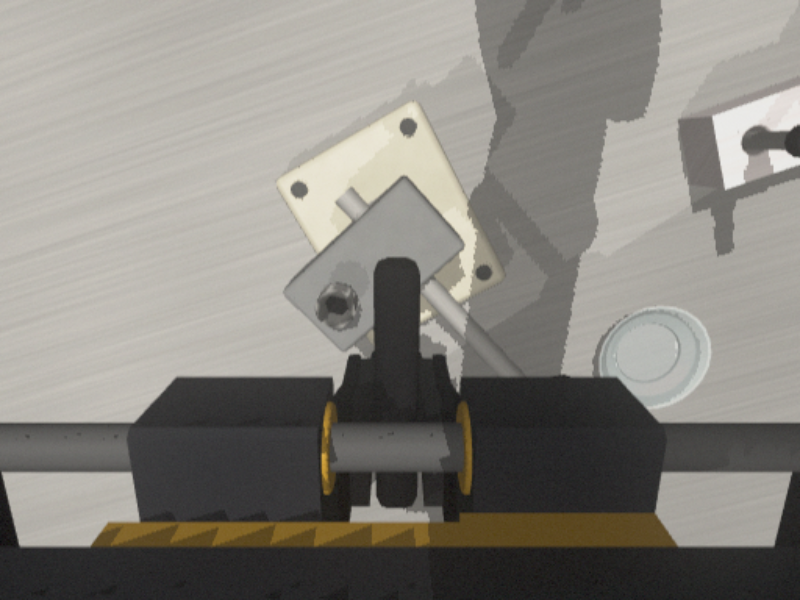

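The socket shows as a dark hexagon at (338,303). I go 35 mm lower for a close rectified look.

Emit:
servo_tool --plan '[[[0.0, 0, 0, 0.02, 0], [0.0, 0, 0, 0.033, 0], [0.0, 0, 0, 0.035, 0], [0.0, 0, 0, 0.035, 0]]]'

```text
time_s: 4.5
tool_pos: [0.5739, -0.166, 0.2125]
tool_rot: [-179.9, -0.4, 163.2]
force: [-0.0, -0.2, -0.9]
grip_width: 0.014
```

```bash
python3 - <<'E'
from h import *
o=st()
im,W,c=cam("wrist")
acc=np.zeros((384,512,3))
for i in range(6): acc+=cam("wrist")[0]
acc=(acc/6).astype(np.uint8)
# rectified: 40mm square around (.579,-.211) plane z=.114, image right=+x world, up=+y
C=np.array([.579,-.211]); h=.02
src=np.float32([proj(c,(C[0]+a*h,C[1]+b*h,.114)) for a,b in((-1,1),(1,1),(1,-1),(-1,-1))])
H=cv2.getPerspectiveTransform(src,np.float32([[0,0],[599,0],[599,599],[0,599]]))
r=cv2.warpPerspective(acc,H,(600,600),flags=cv2.INTER_CUBIC)
r=cv2.normalize(r,None,0,255,cv2.NORM_MINMAX); save("pics/f.png",r)
print(src.tolist())
m=(W[...,2]>.106)&(W[...,2]<.125)&(np.hypot(W[...,0]-.579,W[...,1]+.211)<.018); print(W[m].mean(0),cv2.minEnclosingCircle(W[m][:,:2].astype(np.float32)))
E
```

```text
t 4.5 p [ 0.5739 -0.166   0.2125] r [-179.86   -0.42  163.17] q [-12.9  13.6  31.2  92.5  -7.   76.4  92.5] F [-0.03 -0.15 -0.87] M [ 0.031 -0.011 -0.031] w 0.014
[[218.3488311767578, 184.02442932128906], [233.6542205810547, 228.7562713623047], [188.13243103027344, 241.57559204101562], [171.24635314941406, 197.87513732910156]]
[ 0.57835127 -0.21084687  0.11279256] ((0.5791032314300537, -0.21114729344844818), 0.012391429394483566)
```

View pics/f.png

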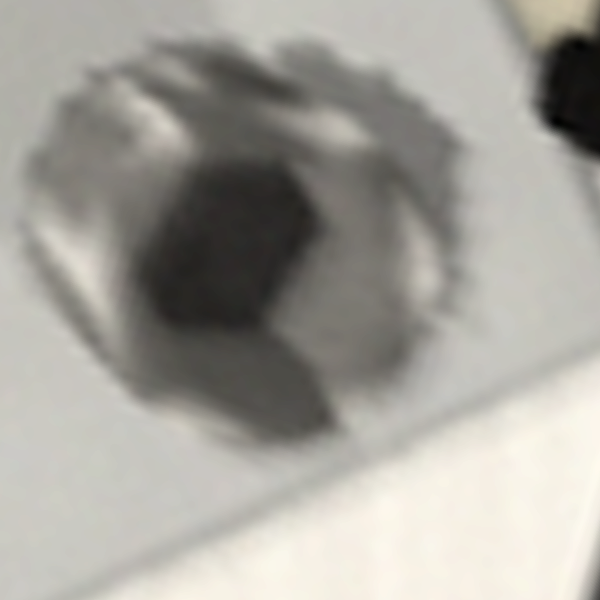

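The rectified crop shows the socket floor as a dark hexagon around (230,245). Its edges lie near 0°, 60° and 120° in world axes, so its corners do too. I turn the bar to about 0° (tool yaw 180°) above the screw.

```bash
python3 - <<'E'
from h import *
o=st();go(.579,-.211,.222,180)
E
```

```text
t 4.85 p [ 0.5755 -0.1677  0.2156] r [-1.7989e+02 -9.0000e-02  1.6309e+02] q [-12.9  13.4  31.3  92.3  -7.   76.4  92.5] F [ 1.16  0.57 -0.96] M [ 0.067 -0.025 -0.024] w 0.0132
shift [-0.016  -0.0404 -0.0064] turn -0.2951
```

Emit:
servo_tool --plan '[[[0.0, -0.002, -0.005, -0.007, -0.06], [0.0, -0.005, -0.013, -0.007, -0.12], [0.0, -0.009, -0.022, -0.007, -0.18], [0.0, -0.013, -0.032, -0.007, -0.24], [0.0, -0.015, -0.038, -0.007, -0.295], [0.0, -0.016, -0.0404, -0.007, -0.295], [0.0, -0.016, -0.0404, -0.007, -0.295], [0.0, -0.016, -0.0404, -0.007, -0.295]]]'

```text
time_s: 5.52
tool_pos: [0.5791, -0.2106, 0.2227]
tool_rot: [-179.9, -0.1, 179.9]
force: [0.4, 0.2, -1.9]
grip_width: 0.0139
```

```bash
cat > m.py <<'E'
from h import *
o=st();p=o["tool_pos"]
for n in("scene","top"):
    im,W,c=cam(n)
    r=np.hypot(W[...,0]-p[0],W[...,1]-p[1])
    for lo,hi in((.133,.15),(.15,.17),(.172,.182)):
        m=(W[...,2]>lo)&(W[...,2]<hi)&(r<.03)
        if m.sum()>5:
            q=W[m]; print(n,lo,m.sum(),"med",np.median(q,0).round(4),"min",np.percentile(q,5,0).round(4),"max",np.percentile(q,95,0).round(4))
    M=c["camera_from_world"]; d=(-M[:3,:3].T@M[:3,3])-p; print("camdir",(d/np.linalg.norm(d)).round(2))
    m=(W[...,2]>.108)&(W[...,2]<.121)&(r<.03); print("screw",m.sum(),np.nanmean(W[m],0).round(4),cv2.minEnclosingCircle(W[m][:,:2].astype(np.float32)) if m.sum() else 0)
    if n=="scene":
        u,v=np.int32(proj(c,p-[0,0,.07])); save("pics/g%.0f.png"%(o["time_s"]*100),cv2.resize(im[v-50:v+50,u-60:u+60],(720,600),interpolation=cv2.INTER_CUBIC)); print(u,v)
E
python3 m.py; ls pics
```

```text
t 5.52 p [ 0.5791 -0.2106  0.2227] r [-1.7994e+02 -1.1000e-01  1.7992e+02] q [ -7.7  15.4  30.6  89.2  -7.9  77.6 113.6] F [ 0.43  0.21 -1.87] M [0.054 0.06  0.005] w 0.0139
scene 0.133 41 med [ 0.5801 -0.2068  0.1424] min [ 0.5719 -0.2108  0.1349] max [ 0.5848 -0.2041  0.1496]
scene 0.15 59 med [ 0.5812 -0.2063  0.1595] min [ 0.5708 -0.2121  0.1509] max [ 0.5856 -0.2037  0.1684]
scene 0.172 34 med [ 0.5806 -0.2062  0.1765] min [ 0.573  -0.2121  0.1723] max [ 0.5847 -0.204   0.1819]
camdir [0.29 0.85 0.45]
screw 82 [ 0.5798 -0.2104  0.1135] ((0.5811474919319153, -0.21136526763439178), 0.014002366922795773)
223 129
top 0.133 26 med [ 0.5762 -0.2052  0.1439] min [ 0.5728 -0.2105  0.1379] max [ 0.5837 -0.2044  0.1496]
top 0.15 47 med [ 0.5764 -0.2054  0.1595] min [ 0.5729 -0.2111  0.151 ] max [ 0.5838 -0.2042  0.1678]
top 0.172 22 med [ 0.5749 -0.2069  0.1775] min [ 0.5723 -0.2108  0.1727] max [ 0.5792 -0.2043  0.1812]
camdir [-0.24  0.37  0.9 ]
screw 91 [ 0.5792 -0.2083  0.114 ] ((0.5811557173728943, -0.21144649386405945), 0.01237297710031271)
a.png
b.png
c.png
d.png
e.png
f.png
g552.png
```

Emit:
servo_tool --plan '[[[0.0, -0.0015, 0, 0.004, 0], [0.0, -0.0015, 0, 0.008, 0], [0.0, -0.0015, 0, 0.012, 0], [0.0, -0.0015, 0, 0.015, 0], [0.0, -0.0015, 0, 0.017, 0], [0.0, -0.0015, 0, 0.019, 0], [0.0, -0.0015, 0, 0.02, 0], [0.0, -0.0015, 0, 0.02, 0]]]'

```text
time_s: 6.28
tool_pos: [0.5806, -0.2101, 0.2024]
tool_rot: [-180.0, -0.1, 180.0]
force: [0.5, -1.0, -1.9]
grip_width: 0.0134
```

```bash
python3 m.py; ls pics
```

```text
t 6.28 p [ 0.5806 -0.2101  0.2024] r [-1.7995e+02 -1.4000e-01  1.8000e+02] q [ -7.6  16.2  30.4  90.6  -8.3  75.5 113.9] F [ 0.54 -0.95 -1.93] M [ 0.067  0.051 -0.008] w 0.0134
scene 0.133 47 med [ 0.5822 -0.2059  0.1411] min [ 0.5731 -0.2117  0.1341] max [ 0.5869 -0.2027  0.1485]
scene 0.15 60 med [ 0.581  -0.2055  0.1595] min [ 0.5738 -0.2097  0.1506] max [ 0.5867 -0.2027  0.1687]
scene 0.172 32 med [ 0.5815 -0.2056  0.177 ] min [ 0.5718 -0.2115  0.1729] max [ 0.5871 -0.2037  0.1814]
camdir [0.28 0.84 0.46]
screw 67 [ 0.5814 -0.2056  0.1144] ((0.5800989270210266, -0.21088053286075592), 0.013641244731843472)
223 137
top 0.133 35 med [ 0.5773 -0.206   0.1412] min [ 0.5741 -0.2112  0.1339] max [ 0.5842 -0.2045  0.1481]
top 0.15 34 med [ 0.5767 -0.2068  0.1592] min [ 0.5743 -0.2116  0.1519] max [ 0.5806 -0.2042  0.1671]
camdir [-0.24  0.36  0.9 ]
screw 90 [ 0.578  -0.2083  0.1142] ((0.5809933543205261, -0.21182602643966675), 0.012253951281309128)
a.png
b.png
c.png
d.png
e.png
f.png
g552.png
g628.png
```

Emit:
servo_tool --plan '[[[0.0, 0, 0, 0.001, 0], [0.0, 0, 0, 0.002, 0], [0.0, 0, 0, 0.003, 0], [0.0, 0, 0, 0.004, 0], [0.0, 0, 0, 0.004, 0], [0.0, 0, 0, 0.004, 0]]]'

```text
time_s: 6.88
tool_pos: [0.5806, -0.2102, 0.1986]
tool_rot: [-179.9, -0.1, 180.0]
force: [-0.4, -0.4, -0.9]
grip_width: 0.0137
```

```bash
python3 -c "
from h import *
st()"
```

```text
t 6.88 p [ 0.5806 -0.2102  0.1986] r [-1.7995e+02 -1.2000e-01  1.7999e+02] q [ -7.5  16.4  30.4  90.9  -8.4  75.1 114. ] F [-0.37 -0.44 -0.95] M [0.029 0.075 0.017] w 0.0137
```

View pics/g628.png

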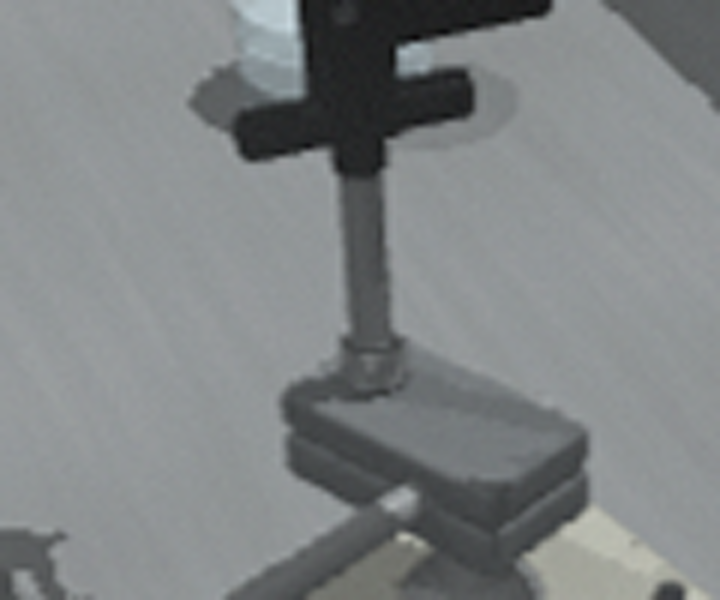

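The tip is entering the screw mouth, seen at crop (372,350), and no force is felt yet. I continue down.

Emit:
servo_tool --plan '[[[0.0, 0, 0, 0.001, 0], [0.0, 0, 0, 0.002, 0], [0.0, 0, 0, 0.003, 0], [0.0, 0, 0, 0.003, 0], [0.0, 0, 0, 0.003, 0]]]'

```text
time_s: 7.3
tool_pos: [0.5806, -0.2102, 0.1955]
tool_rot: [-179.9, -0.1, 180.0]
force: [-0.6, -0.3, -2.0]
grip_width: 0.0135
```

```bash
python3 -c "
from h import *
st()"
```

```text
t 7.3 p [ 0.5806 -0.2102  0.1955] r [-1.7995e+02 -1.3000e-01  1.7999e+02] q [ -7.5  16.5  30.3  91.2  -8.4  74.8 114. ] F [-0.56 -0.28 -1.97] M [0.003 0.069 0.026] w 0.0135
```

Emit:
servo_tool --plan '[[[0.0, 0, 0, 0.001, 0], [0.0, 0, 0, 0.002, 0], [0.0, 0, 0, 0.003, 0], [0.0, 0, 0, 0.003, 0]]]'

```text
time_s: 7.63
tool_pos: [0.5805, -0.2102, 0.1922]
tool_rot: [-180.0, -0.1, 180.0]
force: [-0.3, 0.3, -1.7]
grip_width: 0.0136
```

```bash
python3 -c "
from h import *
st()"
```

```text
t 7.63 p [ 0.5805 -0.2102  0.1922] r [-1.7995e+02 -1.4000e-01  1.7999e+02] q [ -7.5  16.6  30.3  91.4  -8.5  74.5 114.1] F [-0.27  0.26 -1.67] M [-0.045  0.059 -0.012] w 0.0136
```

Emit:
servo_tool --plan '[[[0.0, 0, 0, 0.0007, 0], [0.0, 0, 0, 0.0014, 0], [0.0, 0, 0, 0.002, 0], [0.0, 0, 0, 0.002, 0]]]'

```text
time_s: 7.97
tool_pos: [0.5809, -0.2103, 0.1911]
tool_rot: [-179.9, -0.1, 180.0]
force: [-1.3, 0.1, 2.9]
grip_width: 0.0139
```

```bash
python3 -c "
from h import *
st()"
```

```text
t 7.97 p [ 0.5809 -0.2103  0.1911] r [-1.7994e+02 -7.0000e-02  1.7999e+02] q [ -7.5  16.6  30.3  91.5  -8.5  74.3 114.1] F [-1.29  0.05  2.95] M [-0.002  0.253  0.054] w 0.0139
```

Emit:
servo_tool --plan '[[[0.0, 0, 0, 0.001, 0], [0.0, 0, 0, 0.0016, 0], [0.0, 0, 0, 0.0016, 0]]]'

```text
time_s: 8.22
tool_pos: [0.5813, -0.2105, 0.1911]
tool_rot: [-179.9, 0.0, 180.0]
force: [-1.7, 0.4, 8.2]
grip_width: 0.0138
```

```bash
python3 m.py; python3 -c "
from h import *
go(.5805,-.2102,.1907,180)"
```

```text
t 8.22 p [ 0.5813 -0.2105  0.1911] r [-1.7994e+02  2.0000e-02  1.7999e+02] q [ -7.5  16.6  30.3  91.5  -8.6  74.2 114.1] F [-1.68  0.38  8.16] M [0.15  0.618 0.005] w 0.0138
scene 0.133 48 med [ 0.5823 -0.2056  0.1408] min [ 0.5757 -0.2114  0.1341] max [ 0.587  -0.2031  0.1488]
scene 0.15 63 med [ 0.5819 -0.2058  0.1599] min [ 0.5731 -0.211   0.1509] max [ 0.587  -0.2028  0.1694]
scene 0.172 28 med [ 0.582  -0.2041  0.1783] min [ 0.5744 -0.2089  0.1729] max [ 0.588  -0.2017  0.1812]
camdir [0.28 0.83 0.47]
screw 68 [ 0.5814 -0.2057  0.1145] ((0.5793730616569519, -0.2102477103471756), 0.012282222509384155)
223 142
top 0.133 31 med [ 0.5769 -0.207   0.1412] min [ 0.5742 -0.2116  0.134 ] max [ 0.5812 -0.2043  0.1484]
top 0.15 17 med [ 0.5763 -0.2078  0.1553] min [ 0.5743 -0.211   0.1518] max [ 0.5792 -0.2047  0.1625]
camdir [-0.24  0.35  0.91]
screw 91 [ 0.5771 -0.2084  0.1143] ((0.5808581113815308, -0.21219125390052795), 0.01240481436252594)
shift [0.0008 0.0003 0.0003] turn -0.0002
```

The key is home: a hard floor at TCP z 0.1911, against 0.1912 expected, with 8 N of push. Now I turn clockwise in steps, watching torque and side force.

Emit:
servo_tool --plan '[[[0.0, 0, 0, 0.0003, 0.04], [0.0, 0, 0, 0.0003, 0.08], [0.0, 0, 0, 0.0003, 0.12], [0.0, 0, 0, 0.0003, 0.16], [0.0, 0, 0, 0.0003, 0.2], [0.0, 0, 0, 0.0003, 0.2]]]'

```text
time_s: 8.82
tool_pos: [0.581, -0.2108, 0.1911]
tool_rot: [-179.9, 0.0, 168.5]
force: [-2.1, 0.0, 3.9]
grip_width: 0.0137
```

```bash
cat > t.py <<'E'
from h import *
import sys
o=st(); print("eff",o["effort"].round(4))
n=int(sys.argv[1]) if len(sys.argv)>1 else 5
L=[]
for i in range(n):
    read_camera("wrist"); o=readout.get_obs(); L.append(np.r_[o["force"],o["wrist_torque"],o["effort"][6],o["tool_rot"][2],o["tool_pos"]])
L=np.array(L);print("mean",L.mean(0).round(4));print("sd",L.std(0).round(4))
E
python3 t.py
```

```text
t 8.82 p [ 0.581  -0.2108  0.1911] r [-1.7993e+02  2.0000e-02  1.6846e+02] q [ -8.8  16.8  32.   91.6  -9.1  74.2 103. ] F [-2.11  0.01  3.9 ] M [0.036 0.627 0.062] w 0.0137
eff [ -0.5077 -39.4298   4.4625 -29.3344  -0.3286  -0.6672  -0.4259]
mean [-2.299400e+00 -1.376000e-01  4.710000e+00 -3.500000e-02  6.724000e-01
  4.130000e-02 -6.070000e-02  1.685723e+02  5.811000e-01 -2.108000e-01
  1.911000e-01]
sd [0.522  0.6164 0.7611 0.028  0.0284 0.0293 0.0659 0.0104 0.     0.
 0.    ]
```

Emit:
servo_tool --plan '[[[0.0, 0.0004, 0, 0.0002, 0.04], [0.0, 0.0007, 0, 0.0002, 0.08], [0.0, 0.0007, 0, 0.0002, 0.12], [0.0, 0.0007, 0, 0.0002, 0.16], [0.0, 0.0007, 0, 0.0002, 0.2], [0.0, 0.0007, 0, 0.0002, 0.2]]]'

```text
time_s: 9.57
tool_pos: [0.5807, -0.2109, 0.1911]
tool_rot: [-179.9, 0.1, 157.1]
force: [-1.3, -0.1, 5.2]
grip_width: 0.0136
```

```bash
python3 t.py
```

```text
t 9.57 p [ 0.5807 -0.2109  0.1911] r [-1.7993e+02  1.0000e-01  1.5708e+02] q [-10.1  16.9  33.6  91.7  -9.6  74.2  92.1] F [-1.33 -0.12  5.16] M [-0.143  0.432  0.055] w 0.0136
eff [ -0.5861 -38.8754   4.5836 -28.8135  -0.3953  -0.3769  -0.4348]
mean [-1.335400e+00 -4.241000e-01  4.635200e+00 -1.902000e-01  3.929000e-01
  2.860000e-02 -7.000000e-02  1.571668e+02  5.807000e-01 -2.109000e-01
  1.911000e-01]
sd [0.7203 0.3881 0.5934 0.0217 0.0266 0.0147 0.064  0.0128 0.     0.
 0.    ]
```

Emit:
servo_tool --plan '[[[0.0, 0.0006, 0, 0.0002, 0.04], [0.0, 0.0006, 0, 0.0002, 0.08], [0.0, 0.0006, 0, 0.0002, 0.12], [0.0, 0.0006, 0, 0.0002, 0.16], [0.0, 0.0006, 0, 0.0002, 0.2], [0.0, 0.0006, 0, 0.0002, 0.2]]]'

```text
time_s: 10.32
tool_pos: [0.5804, -0.2109, 0.1911]
tool_rot: [-180.0, 0.2, 145.7]
force: [-0.6, -0.4, 4.9]
grip_width: 0.0139
```

```bash
python3 t.py
```

```text
t 10.32 p [ 0.5804 -0.2109  0.1911] r [-1.7996e+02  1.5000e-01  1.4566e+02] q [-11.4  17.1  35.3  91.8 -10.1  74.2  81.1] F [-0.6  -0.38  4.9 ] M [-0.322  0.273  0.041] w 0.0139
eff [ -0.742  -38.241    4.6245 -28.2286  -0.4886  -0.0698  -0.4347]
mean [-8.603000e-01 -1.153100e+00  5.103500e+00 -3.428000e-01  2.205000e-01
  2.290000e-02 -6.900000e-02  1.457476e+02  5.804000e-01 -2.108000e-01
  1.911000e-01]
sd [0.6946 0.1995 0.4877 0.0154 0.021  0.0281 0.0651 0.0122 0.     0.
 0.    ]
```

Screw is turning at about 0.06 N m. I lower the grip to 6 N, so the pads yield at about 0.11 N m and limit the torque, and go on in small steps.

Emit:
servo_tool --plan '[[[0.0, 0.0004, 0, 0.0002, 0.0], [0.0, 0.0004, 0, 0.0002, 0.02], [0.0, 0.0004, 0, 0.0002, 0.04], [0.0, 0.0004, 0, 0.0002, 0.06], [0.0, 0.0004, 0, 0.0002, 0.06], [0.0, 0.0004, 0, 0.0002, 0.06]]]' --force 6

```text
time_s: 11.07
tool_pos: [0.5803, -0.2106, 0.1911]
tool_rot: [-180.0, 0.2, 142.2]
force: [0.4, -1.8, 4.8]
grip_width: 0.0144
```

```bash
python3 t.py 4
```

```text
t 11.07 p [ 0.5803 -0.2106  0.1911] r [-1.7999e+02  1.7000e-01  1.4224e+02] q [-11.8  17.1  35.8  91.9 -10.2  74.2  77.7] F [ 0.42 -1.79  4.76] M [-0.335 -0.008  0.05 ] w 0.0144
eff [ -0.4972 -37.7763   4.7774 -27.5374  -0.3102   0.2668  -0.0716]
mean [ 2.760000e-01 -1.203800e+00  4.976300e+00 -2.931000e-01  4.800000e-03
  6.030000e-02 -5.160000e-02  1.422363e+02  5.802000e-01 -2.106000e-01
  1.911000e-01]
sd [0.2409 0.3529 0.2547 0.038  0.0097 0.0411 0.0016 0.0006 0.     0.
 0.    ]
```

Emit:
servo_tool --plan '[[[0.0, 0.0, -0.0003, 0.0002, 0.02], [0.0, 0.0, -0.0003, 0.0002, 0.04], [0.0, 0.0, -0.0003, 0.0002, 0.06], [0.0, 0.0, -0.0003, 0.0002, 0.06], [0.0, 0.0, -0.0003, 0.0002, 0.06], [0.0, 0.0, -0.0003, 0.0002, 0.06]]]'

```text
time_s: 11.77
tool_pos: [0.5803, -0.2107, 0.1911]
tool_rot: [180.0, 0.2, 138.8]
force: [-0.0, -0.6, 4.3]
grip_width: 0.0139
```

```bash
python3 t.py 2
```

```text
t 11.77 p [ 0.5803 -0.2107  0.1911] r [179.98   0.19 138.75] q [-12.2  17.2  36.3  91.9 -10.4  74.1  74.4] F [-0.01 -0.63  4.28] M [-0.269 -0.024  0.041] w 0.0139
eff [ -0.4537 -37.536    4.8746 -27.4724  -0.291    0.2003  -0.0512]
mean [-1.523000e-01 -1.141300e+00  5.177200e+00 -2.581000e-01  4.870000e-02
  2.530000e-02 -5.020000e-02  1.387485e+02  5.803000e-01 -2.108000e-01
  1.910000e-01]
sd [6.011e-01 2.450e-02 6.950e-01 1.720e-02 4.260e-02 1.370e-02 1.000e-04
 2.700e-03 0.000e+00 0.000e+00 0.000e+00]
```

Effort of joint 7 is a clean signal at −0.050. I continue the same way.

Emit:
servo_tool --plan '[[[0.0, 0.0, -0.0002, 0.0002, 0.02], [0.0, 0.0, -0.0002, 0.0002, 0.04], [0.0, 0.0, -0.0002, 0.0002, 0.06], [0.0, 0.0, -0.0002, 0.0002, 0.06], [0.0, 0.0, -0.0002, 0.0002, 0.06], [0.0, 0.0, -0.0002, 0.0002, 0.06]]]'

```text
time_s: 12.37
tool_pos: [0.5803, -0.2108, 0.191]
tool_rot: [180.0, 0.2, 135.3]
force: [0.3, -0.4, 5.7]
grip_width: 0.0142
```

```bash
python3 t.py 2
```

```text
t 12.37 p [ 0.5803 -0.2108  0.191 ] r [179.96   0.2  135.26] q [-12.6  17.2  36.8  92.  -10.6  74.1  71.1] F [ 0.26 -0.36  5.75] M [-0.234  0.079  0.085] w 0.0142
eff [ -0.4707 -37.3869   4.9337 -27.4788  -0.313    0.1453  -0.0513]
mean [-5.38900e-01 -3.98100e-01  5.05370e+00 -2.35000e-01  5.13000e-02
  4.82000e-02 -5.02000e-02  1.35261e+02  5.80300e-01 -2.10800e-01
  1.91000e-01]
sd [3.705e-01 2.970e-02 4.041e-01 2.000e-04 1.970e-02 1.630e-02 1.000e-04
 4.000e-04 0.000e+00 0.000e+00 0.000e+00]
```

Emit:
servo_tool --plan '[[[0.0, 0.0, -0.0002, 0.0002, 0.02], [0.0, 0.0, -0.0002, 0.0002, 0.04], [0.0, 0.0, -0.0002, 0.0002, 0.04], [0.0, 0.0, -0.0002, 0.0002, 0.04], [0.0, 0.0, -0.0002, 0.0002, 0.04]]]'

```text
time_s: 12.88
tool_pos: [0.5803, -0.2109, 0.191]
tool_rot: [179.9, 0.2, 132.9]
force: [0.2, -0.3, 5.3]
grip_width: 0.0138
```

```bash
python3 t.py 2
```

```text
t 12.88 p [ 0.5803 -0.2109  0.191 ] r [179.93   0.21 132.92] q [-12.9  17.3  37.2  92.  -10.7  74.1  68.8] F [ 0.21 -0.25  5.3 ] M [-0.251  0.118  0.067] w 0.0138
eff [ -0.4653 -37.2862   4.9875 -27.4797  -0.318    0.1122  -0.0512]
mean [ 1.710000e-02 -1.216100e+00  5.048600e+00 -2.455000e-01  1.148000e-01
  1.080000e-02 -5.000000e-02  1.329161e+02  5.804000e-01 -2.109000e-01
  1.911000e-01]
sd [2.494e-01 1.649e-01 1.038e-01 1.160e-02 1.160e-02 7.800e-03 1.000e-04
 1.000e-04 0.000e+00 0.000e+00 0.000e+00]
```

Emit:
servo_tool --plan '[[[0.0, 0.0, -0.0002, 0.0002, 0.02], [0.0, 0.0, -0.0002, 0.0002, 0.04], [0.0, 0.0, -0.0002, 0.0002, 0.04], [0.0, 0.0, -0.0002, 0.0002, 0.04], [0.0, 0.0, -0.0002, 0.0002, 0.04]]]'

```text
time_s: 13.4
tool_pos: [0.5803, -0.211, 0.191]
tool_rot: [179.9, 0.2, 130.6]
force: [-1.3, -0.5, 5.8]
grip_width: 0.0138
```

```bash
python3 t.py 2
```

```text
t 13.4 p [ 0.5803 -0.211   0.191 ] r [179.91   0.22 130.57] q [-13.2  17.3  37.5  92.  -10.9  74.1  66.6] F [-1.29 -0.49  5.81] M [-0.228  0.026  0.052] w 0.0138
eff [ -0.4622 -37.1936   5.0429 -27.4748  -0.3219   0.094   -0.0511]
mean [-4.89000e-01 -6.20800e-01  5.29810e+00 -2.71500e-01  1.06600e-01
  5.74000e-02 -5.00000e-02  1.30575e+02  5.80400e-01 -2.11000e-01
  1.91000e-01]
sd [5.467e-01 3.709e-01 1.441e-01 4.150e-02 1.280e-02 1.000e-04 0.000e+00
 1.100e-03 0.000e+00 0.000e+00 0.000e+00]
```

Emit:
servo_tool --plan '[[[0.0, 0.0, 0, 0.0002, 0.02], [0.0, 0.0, 0, 0.0002, 0.04], [0.0, 0.0, 0, 0.0002, 0.04], [0.0, 0.0, 0, 0.0002, 0.04], [0.0, 0.0, 0, 0.0002, 0.04]]]'

```text
time_s: 13.92
tool_pos: [0.5804, -0.211, 0.1911]
tool_rot: [179.9, 0.2, 128.2]
force: [-1.0, -1.0, 5.6]
grip_width: 0.0143
```

```bash
python3 t.py 2
```

```text
t 13.92 p [ 0.5804 -0.211   0.1911] r [179.89   0.22 128.23] q [-13.4  17.4  37.9  92.  -11.   74.1  64.4] F [-0.98 -1.04  5.58] M [-0.282  0.164  0.07 ] w 0.0143
eff [ -0.5316 -37.1014   5.0282 -27.4976  -0.3771   0.0476  -0.0516]
mean [-4.86400e-01 -5.36000e-01  5.99200e+00 -2.52700e-01  1.58800e-01
  2.75000e-02 -5.05000e-02  1.28225e+02  5.80400e-01 -2.11000e-01
  1.91000e-01]
sd [1.080e-01 1.945e-01 1.927e-01 3.750e-02 3.110e-02 2.050e-02 1.000e-04
 6.000e-04 0.000e+00 0.000e+00 0.000e+00]
```

Emit:
servo_tool --plan '[[[0.0, 0.0, 0, 0.0002, 0.02], [0.0, 0.0, 0, 0.0002, 0.04], [0.0, 0.0, 0, 0.0002, 0.04], [0.0, 0.0, 0, 0.0002, 0.04], [0.0, 0.0, 0, 0.0002, 0.04]]]'

```text
time_s: 14.43
tool_pos: [0.5804, -0.211, 0.191]
tool_rot: [179.9, 0.2, 125.9]
force: [-1.1, -1.0, 5.1]
grip_width: 0.0138
```

```bash
python3 t.py 2
```

```text
t 14.43 p [ 0.5804 -0.211   0.191 ] r [179.88   0.22 125.88] q [-13.7  17.4  38.2  92.  -11.1  74.1  62.1] F [-1.08 -1.02  5.11] M [-0.257  0.186  0.046] w 0.0138
eff [-5.61300e-01 -3.70133e+01  5.05490e+00 -2.74992e+01 -4.02200e-01
  2.22000e-02 -5.17000e-02]
mean [-5.630000e-02 -8.420000e-01  6.187100e+00 -3.108000e-01  1.745000e-01
  5.810000e-02 -5.050000e-02  1.258743e+02  5.804000e-01 -2.110000e-01
  1.910000e-01]
sd [0.0968 0.2666 0.0484 0.012  0.0442 0.0003 0.     0.0017 0.     0.
 0.    ]
```

Emit:
servo_tool --plan '[[[0.0, 0.0, 0, 0.0002, 0.02], [0.0, 0.0, 0, 0.0002, 0.03], [0.0, 0.0, 0, 0.0002, 0.03], [0.0, 0.0, 0, 0.0002, 0.03], [0.0, 0.0, 0, 0.0002, 0.03]]]'

```text
time_s: 14.95
tool_pos: [0.5805, -0.2111, 0.1911]
tool_rot: [179.9, 0.2, 124.1]
force: [0.2, -1.3, 5.5]
grip_width: 0.0141
```

```bash
python3 t.py 2
```

```text
t 14.95 p [ 0.5805 -0.2111  0.1911] r [179.86   0.23 124.1 ] q [-13.9  17.5  38.5  92.  -11.2  74.1  60.4] F [ 0.17 -1.32  5.49] M [-0.291  0.161  0.035] w 0.0141
eff [-5.63300e-01 -3.69532e+01  5.09280e+00 -2.74972e+01 -4.12500e-01
  8.50000e-03 -5.55000e-02]
mean [-7.911000e-01 -4.443000e-01  5.166700e+00 -3.061000e-01  1.707000e-01
  5.620000e-02 -5.500000e-02  1.241008e+02  5.805000e-01 -2.110000e-01
  1.910000e-01]
sd [0.3717 0.6151 0.3761 0.0212 0.0267 0.0164 0.     0.0012 0.     0.
 0.    ]
```

Emit:
servo_tool --plan '[[[0.0, 0.0, 0, 0.0002, 0.01], [0.0, 0.0, 0, 0.0002, 0.02], [0.0, 0.0, 0, 0.0002, 0.02], [0.0, 0.0, 0, 0.0002, 0.02]]]'

```text
time_s: 15.38
tool_pos: [0.5805, -0.2111, 0.191]
tool_rot: [179.9, 0.2, 122.9]
force: [-1.2, -0.9, 5.0]
grip_width: 0.014
```

```bash
python3 t.py 2
```

```text
t 15.38 p [ 0.5805 -0.2111  0.191 ] r [179.86   0.23 122.9 ] q [-14.1  17.5  38.7  92.  -11.3  74.1  59.3] F [-1.2  -0.88  5.01] M [-0.271  0.199  0.106] w 0.014
eff [-5.61400e-01 -3.69061e+01  5.12800e+00 -2.74938e+01 -4.15400e-01
 -2.20000e-03 -6.64000e-02]
mean [-6.373000e-01 -7.528000e-01  5.517100e+00 -2.478000e-01  1.506000e-01
  4.110000e-02 -5.690000e-02  1.228986e+02  5.804000e-01 -2.111000e-01
  1.910000e-01]
sd [0.2156 0.2506 0.1814 0.001  0.0093 0.031  0.0008 0.0011 0.     0.
 0.    ]
```

Emit:
servo_tool --plan '[[[0.0, 0.0, 0, 0.0002, 0.01], [0.0, 0.0, 0, 0.0002, 0.02], [0.0, 0.0, 0, 0.0002, 0.02], [0.0, 0.0, 0, 0.0002, 0.02], [0.0, 0.0, 0, 0.0002, 0.02]]]'

```text
time_s: 15.9
tool_pos: [0.5805, -0.2111, 0.191]
tool_rot: [179.9, 0.2, 121.7]
force: [-0.6, -0.8, 5.8]
grip_width: 0.0137
```

```bash
python3 t.py 2
```

```text
t 15.9 p [ 0.5805 -0.2111  0.191 ] r [179.85   0.22 121.69] q [-14.2  17.6  38.9  92.  -11.3  74.2  58.1] F [-0.65 -0.79  5.85] M [-0.305  0.219  0.045] w 0.0137
eff [-5.59600e-01 -3.68659e+01  5.15410e+00 -2.74908e+01 -4.16600e-01
 -8.30000e-03 -5.64000e-02]
mean [-3.896000e-01 -9.341000e-01  5.864100e+00 -2.799000e-01  1.843000e-01
  9.070000e-02 -5.580000e-02  1.216971e+02  5.805000e-01 -2.111000e-01
  1.911000e-01]
sd [9.456e-01 5.630e-02 6.900e-03 2.420e-02 4.270e-02 2.700e-02 0.000e+00
 8.000e-04 0.000e+00 0.000e+00 0.000e+00]
```

Emit:
servo_tool --plan '[[[0.0, 0.0, 0, 0.0002, 0.01], [0.0, 0.0, 0, 0.0002, 0.02], [0.0, 0.0, 0, 0.0002, 0.02], [0.0, 0.0, 0, 0.0002, 0.02], [0.0, 0.0, 0, 0.0002, 0.02]]]'

```text
time_s: 16.42
tool_pos: [0.5804, -0.2111, 0.191]
tool_rot: [179.8, 0.2, 120.5]
force: [-1.0, -0.8, 5.8]
grip_width: 0.0142
```

```bash
python3 t.py 2
```

```text
t 16.42 p [ 0.5804 -0.2111  0.191 ] r [179.85   0.22 120.49] q [-14.3  17.6  39.1  92.  -11.4  74.2  57. ] F [-0.97 -0.85  5.79] M [-0.31   0.245  0.094] w 0.0142
eff [-5.58100e-01 -3.68259e+01  5.18570e+00 -2.74862e+01 -4.17700e-01
 -1.27000e-02 -5.64000e-02]
mean [-8.76300e-01 -1.24970e+00  5.66440e+00 -2.70600e-01  2.15400e-01
  7.81000e-02 -5.58000e-02  1.20492e+02  5.80400e-01 -2.11100e-01
  1.91000e-01]
sd [0.3764 0.0848 0.1393 0.0071 0.039  0.0145 0.     0.0032 0.     0.
 0.    ]
```

```bash
cat > chk.py <<'E'
from h import *
o=st();p=o["tool_pos"]
for n in("scene","top"):
    im,W,c=cam(n)
    r=np.hypot(W[...,0]-p[0],W[...,1]-p[1])
    m=(W[...,2]>.187)&(W[...,2]<.206)&(r<.05)&(im.max(2)<90); q=W[m][:,:2].astype(np.float32)
    if len(q)>9:
        l=cv2.fitLine(q,cv2.DIST_HUBER,0,.001,.001).ravel(); print(n,"bar",len(q),np.degrees(np.arctan2(l[1],l[0])).round(1),cv2.minAreaRect(q))
    m=(W[...,2]>.075)&(W[...,2]<.093)&(np.hypot(W[...,0]-.7145,W[...,1]+.098)<.06); q=W[m][:,:2].astype(np.float32); print(n,"lens",len(q),cv2.minEnclosingCircle(q),q.mean(0))
    if n=="scene": save("pics/k%.0f.png"%(o["time_s"]*100),cv2.resize(im[70:210,150:310],(800,600),interpolation=cv2.INTER_CUBIC))
d=np.load("s0.npz")
for W in (d["W"],d["W2"]):
    m=(W[...,2]>.075)&(W[...,2]<.093)&(np.hypot(W[...,0]-.7145,W[...,1]+.098)<.06); q=W[m][:,:2].astype(np.float32); print("start lens",len(q),cv2.minEnclosingCircle(q),q.mean(0))
E
python3 chk.py; ls pics|grep k
```

```text
t 16.52 p [ 0.5804 -0.2111  0.191 ] r [179.85   0.22 120.5 ] q [-14.3  17.6  39.1  92.  -11.4  74.2  57. ] F [-0.5  -1.16  5.8 ] M [-0.264  0.176  0.064] w 0.0138
scene bar 285 -57.6 ((0.5813535451889038, -0.20795810222625732), (0.031827591359615326, 0.08275067806243896), 45.72322082519531)
scene lens 945 ((0.7027962803840637, -0.09852748364210129), 0.04919877648353577) [ 0.7123475  -0.09585305]
top bar 399 -58.5 ((0.5766619443893433, -0.20120453834533691), (0.029549431055784225, 0.0623745396733284), 15.153953552246094)
top lens 1366 ((0.7048161029815674, -0.10171770304441452), 0.04954899847507477) [ 0.7129452  -0.09907407]
start lens 947 ((0.7041171193122864, -0.1010308489203453), 0.049029476940631866) [ 0.71233404 -0.09570638]
start lens 1368 ((0.7062599062919617, -0.10505315661430359), 0.049787912517786026) [ 0.71280855 -0.09905474]
k1652.png
```

The bar follows the tool and the lens hasn't moved. I continue.

Emit:
servo_tool --plan '[[[0.0, 0.0, 0, 0.0002, 0.01], [0.0, 0.0, 0, 0.0002, 0.02], [0.0, 0.0, 0, 0.0002, 0.02], [0.0, 0.0, 0, 0.0002, 0.02], [0.0, 0.0, 0, 0.0002, 0.02]]]'

```text
time_s: 17.03
tool_pos: [0.5804, -0.2112, 0.1911]
tool_rot: [179.8, 0.2, 119.3]
force: [-0.4, -0.3, 6.2]
grip_width: 0.0141
```

```bash
python3 t.py 1|grep -E "^t|eff|^ |0\]"
```

```text
t 17.03 p [ 0.5804 -0.2112  0.1911] r [179.84   0.22 119.29] q [-14.5  17.6  39.3  92.1 -11.5  74.2  55.8] F [-0.36 -0.31  6.24] M [-0.271  0.191  0.106] w 0.0141
eff [-5.57800e-01 -3.67874e+01  5.21670e+00 -2.74823e+01 -4.19100e-01
 -1.59000e-02 -5.64000e-02]
  2.800000e-03 -5.590000e-02  1.192915e+02  5.804000e-01 -2.111000e-01
  1.910000e-01]
```

Emit:
servo_tool --plan '[[[0.0, 0.0, 0, 0.0002, 0.01], [0.0, 0.0, 0, 0.0002, 0.02], [0.0, 0.0, 0, 0.0002, 0.02], [0.0, 0.0, 0, 0.0002, 0.02], [0.0, 0.0, 0, 0.0002, 0.02]]]'

```text
time_s: 17.5
tool_pos: [0.5804, -0.2112, 0.191]
tool_rot: [179.8, 0.2, 118.1]
force: [-0.6, -1.0, 6.2]
grip_width: 0.0144
```

```bash
python3 t.py 1
```

```text
t 17.5 p [ 0.5804 -0.2112  0.191 ] r [179.83   0.22 118.09] q [-14.6  17.6  39.4  92.1 -11.5  74.2  54.7] F [-0.63 -1.05  6.25] M [-0.249  0.138  0.076] w 0.0144
eff [-5.57200e-01 -3.67482e+01  5.24810e+00 -2.74772e+01 -4.20400e-01
 -1.81000e-02 -5.63000e-02]
mean [-1.407600e+00 -1.056700e+00  6.034700e+00 -3.058000e-01  1.594000e-01
  1.320000e-02 -5.590000e-02  1.180866e+02  5.804000e-01 -2.112000e-01
  1.911000e-01]
sd [0. 0. 0. 0. 0. 0. 0. 0. 0. 0. 0.]
```

Emit:
servo_tool --plan '[[[0.0, 0.0, 0, 0.0001, 0.01], [0.0, 0.0, 0, 0.0001, 0.02], [0.0, 0.0, 0, 0.0001, 0.02], [0.0, 0.0, 0, 0.0001, 0.02], [0.0, 0.0, 0, 0.0001, 0.02]]]'

```text
time_s: 17.97
tool_pos: [0.5804, -0.2112, 0.1911]
tool_rot: [179.8, 0.2, 116.9]
force: [0.1, -0.9, 5.6]
grip_width: 0.014
```

```bash
python3 t.py 1|grep -v sd
```

```text
t 17.97 p [ 0.5804 -0.2112  0.1911] r [179.83   0.21 116.89] q [-14.8  17.7  39.6  92.1 -11.6  74.2  53.5] F [ 0.09 -0.86  5.61] M [-0.242  0.22   0.037] w 0.014
eff [-5.56000e-01 -3.68868e+01  5.31540e+00 -2.76061e+01 -4.17600e-01
  1.07000e-02 -5.64000e-02]
mean [-3.752000e-01 -1.515200e+00  6.594600e+00 -2.625000e-01  1.537000e-01
  4.250000e-02 -5.590000e-02  1.168861e+02  5.804000e-01 -2.112000e-01
  1.911000e-01]
```

Emit:
servo_tool --plan '[[[0.0, 0.0, 0, 0.0001, 0.01], [0.0, 0.0, 0, 0.0001, 0.02], [0.0, 0.0, 0, 0.0001, 0.02], [0.0, 0.0, 0, 0.0001, 0.02], [0.0, 0.0, 0, 0.0001, 0.02]]]'

```text
time_s: 18.43
tool_pos: [0.5803, -0.2112, 0.191]
tool_rot: [179.8, 0.2, 115.7]
force: [0.3, -1.4, 5.3]
grip_width: 0.0138
```

```bash
python3 t.py 1|grep -v sd
```

```text
t 18.43 p [ 0.5803 -0.2112  0.191 ] r [179.83   0.2  115.68] q [-14.9  17.7  39.8  92.1 -11.7  74.2  52.4] F [ 0.32 -1.37  5.29] M [-0.331  0.165  0.019] w 0.0138
eff [-5.58200e-01 -3.68720e+01  5.34950e+00 -2.76022e+01 -4.17700e-01
  2.95000e-02 -5.64000e-02]
mean [-4.241000e-01 -1.946100e+00  5.301800e+00 -2.913000e-01  9.730000e-02
  7.600000e-03 -5.590000e-02  1.156812e+02  5.803000e-01 -2.112000e-01
  1.910000e-01]
```

Emit:
servo_tool --plan '[[[0.0, 0.0, 0, 0.0001, 0.01], [0.0, 0.0, 0, 0.0001, 0.02], [0.0, 0.0, 0, 0.0001, 0.02], [0.0, 0.0, 0, 0.0001, 0.02], [0.0, 0.0, 0, 0.0001, 0.02]]]'

```text
time_s: 18.9
tool_pos: [0.5803, -0.2112, 0.1911]
tool_rot: [179.8, 0.2, 114.5]
force: [-0.8, -0.4, 5.6]
grip_width: 0.0138
```

```bash
python3 t.py 2|grep -v sd; python3 chk.py |grep bar
```

```text
t 18.9 p [ 0.5803 -0.2112  0.1911] r [179.83   0.2  114.48] q [-15.1  17.7  40.   92.1 -11.7  74.2  51.2] F [-0.76 -0.36  5.62] M [-0.262  0.189  0.073] w 0.0138
eff [ -0.5584 -36.846    5.3832 -27.5942  -0.4185   0.0402  -0.0564]
mean [-3.877000e-01 -1.134800e+00  5.208800e+00 -3.050000e-01  1.835000e-01
  2.820000e-02 -5.590000e-02  1.144797e+02  5.803000e-01 -2.112000e-01
  1.910000e-01]
 5.000e-04 0.000e+00 0.000e+00 0.000e+00]
scene bar 267 -61.5 ((0.5813477635383606, -0.20920515060424805), (0.03202007710933685, 0.08425548672676086), 39.51982498168945)
top bar 390 -63.2 ((0.5776676535606384, -0.19974562525749207), (0.030092349275946617, 0.060384560376405716), 8.132867813110352)
```

Emit:
servo_tool --plan '[[[0.0, 0.0, 0, 0.0001, 0.01], [0.0, 0.0, 0, 0.0001, 0.02], [0.0, 0.0, 0, 0.0001, 0.02], [0.0, 0.0, 0, 0.0001, 0.02], [0.0, 0.0, 0, 0.0001, 0.02]]]'

```text
time_s: 19.52
tool_pos: [0.5803, -0.2112, 0.1911]
tool_rot: [179.8, 0.2, 113.3]
force: [0.2, -0.8, 5.6]
grip_width: 0.0141
```

```bash
sed -i 's/L.append(np.r_\[/L.append(np.r_[o["grip_width"],/' t.py; python3 t.py 4
```

```text
t 19.52 p [ 0.5803 -0.2112  0.1911] r [179.82   0.2  113.29] q [-15.2  17.8  40.2  92.1 -11.8  74.2  50.1] F [ 0.2  -0.83  5.64] M [-0.343  0.084  0.062] w 0.0141
eff [ -0.501  -36.8178   5.4715 -27.5793  -0.4118   0.0495  -0.085 ]
mean [ 1.40000e-02 -4.59400e-01 -6.03600e-01  5.84110e+00 -2.80100e-01
  1.57300e-01  1.01000e-01 -8.45000e-02  1.13285e+02  5.80400e-01
 -2.11200e-01  1.91100e-01]
sd [1.000e-04 4.178e-01 4.088e-01 3.400e-01 2.000e-02 1.960e-02 4.540e-02
 0.000e+00 1.800e-03 0.000e+00 0.000e+00 0.000e+00]
```

Emit:
servo_tool --plan '[[[0.0, 0.0, 0, 0.0001, 0.01], [0.0, 0.0, 0, 0.0001, 0.02], [0.0, 0.0, 0, 0.0001, 0.02], [0.0, 0.0, 0, 0.0001, 0.02], [0.0, 0.0, 0, 0.0001, 0.02]]]'

```text
time_s: 20.13
tool_pos: [0.5804, -0.2111, 0.1911]
tool_rot: [179.8, 0.2, 112.1]
force: [-0.5, -0.0, 5.3]
grip_width: 0.014
```

```bash
python3 t.py 4
```

```text
t 20.13 p [ 0.5804 -0.2111  0.1911] r [179.81   0.19 112.1 ] q [-15.4  17.8  40.4  92.1 -11.9  74.2  49. ] F [-0.47 -0.03  5.3 ] M [-0.244  0.149  0.143] w 0.014
eff [ -0.4333 -36.7938   5.5703 -27.5626  -0.3989   0.0583  -0.1135]
mean [ 1.410000e-02 -6.126000e-01 -6.964000e-01  5.703400e+00 -3.006000e-01
  1.418000e-01  1.207000e-01 -1.129000e-01  1.120982e+02  5.804000e-01
 -2.111000e-01  1.910000e-01]
sd [1.000e-04 4.184e-01 1.193e-01 1.461e-01 3.740e-02 1.370e-02 1.240e-02
 0.000e+00 8.000e-04 0.000e+00 0.000e+00 0.000e+00]
```

The stop is felt: joint 7 effort rose from 0.056 to 0.085 and then 0.113, and the wrist moment is about 0.12 N m, under the 0.15 limit. It is just tight, so I ease off, open and rise.

Emit:
servo_tool --plan '[[[0.0, 0, 0, 0, -0.02], [0.0, 0, 0, 0, -0.03], [0.0, 0, 0, 0, -0.03], [0.04, 0, 0, 0, -0.03], [0.04, 0, 0, 0, -0.03], [0.04, 0, 0, 0, -0.03], [0.04, 0, 0, 0, -0.03], [0.04, 0, 0, -0.01, -0.03], [0.04, 0, 0, -0.03, -0.03], [0.04, 0, 0, -0.06, -0.03], [0.04, 0, 0, -0.08, -0.03], [0.04, 0, 0, -0.08, -0.03]]]'

```text
time_s: 21.33
tool_pos: [0.5821, -0.2121, 0.2767]
tool_rot: [179.4, 0.5, 113.8]
force: [-0.1, 0.5, 0.9]
grip_width: 0.0401
```

```bash
python3 chk.py; python3 - <<'E'
from h import *
a,W,c=cam("scene");b,V,d=cam("top")
for X in(W,V):
    m=(X[...,2]>.2)&(X[...,2]<.212)&(np.hypot(X[...,0]-.58,X[...,1]+.211)<.055); q=X[m]; 
    if len(q)>5: print("bartop",len(q),np.median(q[:,2]).round(4),cv2.minAreaRect(q[:,:2].astype(np.float32)))
E
ls pics|grep k
```

```text
t 21.33 p [ 0.5821 -0.2121  0.2767] r [179.45   0.48 113.8 ] q [-15.7  15.1  41.   85.  -10.   82.8  49.2] F [-0.1   0.46  0.92] M [-0.095  0.026  0.004] w 0.0401
scene bar 292 -64.0 ((0.5808168053627014, -0.20899443328380585), (0.015953198075294495, 0.08372917771339417), 23.708791732788086)
scene lens 945 ((0.7038017511367798, -0.10084755718708038), 0.0491248294711113) [ 0.71241325 -0.09577962]
top bar 529 -66.5 ((0.5807518362998962, -0.2097398042678833), (0.017292842268943787, 0.08259375393390656), 26.346988677978516)
top lens 1369 ((0.7055099010467529, -0.10371143370866776), 0.049489960074424744) [ 0.71289533 -0.09909648]
start lens 947 ((0.7041171193122864, -0.1010308489203453), 0.049029476940631866) [ 0.71233404 -0.09570638]
start lens 1368 ((0.7062599062919617, -0.10505315661430359), 0.049787912517786026) [ 0.71280855 -0.09905474]
bartop 169 0.204 ((0.5798512101173401, -0.20962892472743988), (0.014737130142748356, 0.08211386948823929), 22.69684600830078)
bartop 506 0.2034 ((0.5815050005912781, -0.21079879999160767), (0.013880567625164986, 0.08413499593734741), 23.72701644897461)
k1652.png
k1900.png
k2133.png
```

View pics/k2133.png

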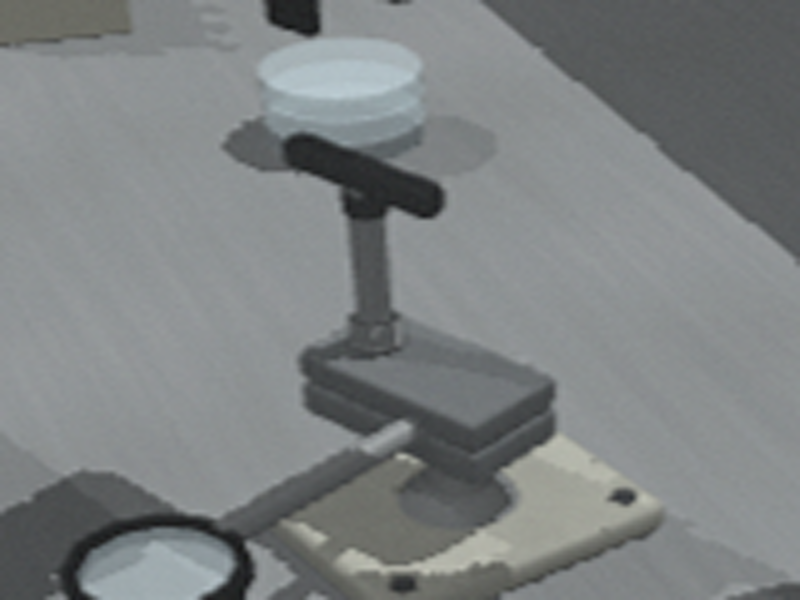

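The key stands upright and home in the screw (bar at (365,175), screw head at (375,335)), with the gripper clear above it. I hand the job in.

```bash
python3 -c "
from h import *
st(); print(env.sign_off())"
```

```text
t 21.53 p [ 0.5796 -0.2106  0.2702] r [1.7988e+02 1.3000e-01 1.1382e+02] q [-15.7  15.3  40.9  85.5 -10.   82.7  49.3] F [-0.36 -0.42 -0.68] M [-0.034  0.003 -0.027] w 0.0402
the job is handed in; nothing more can be done
None
```

I took the thicker key from the holder and pushed it home in the screw with about 8 N. I then turned the screw clockwise until the stop was felt, let go and handed the job in at 21.5 s.

- **Key home:** it bottomed out at the expected height. After I let go, the bar top measured 0.203–0.204 m, which matches fully home, and the last picture shows the key standing upright.
- **Screw tight:** the torque on the last joint held near 0.056 N m, then rose to 0.085 and 0.113 N m over the last two small steps. The noisier wrist reading gave about 0.12 N m there. Both are under the 0.15 N m limit. I judged tightness only from this rise, since the screw's angle gives no reading.
- **Clamp and other things:** the magnifier's position matched the start to within about 0.1 mm, so the clamp did not swing on its post. The thin key stood in its hole just after I lifted the thick one. I did not look again at it, the dish or the jar, but the arm did not go near them after that.
- **Disagreement:** the two cameras put the bar's angle 1–2.5° apart. While turning, the bar sometimes seemed to lag the gripper by 1–2°, but the grip width stayed the same, so I took this as measurement noise.

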